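# Gauge a blind spacer and hold it hole-up

## Robot

A 6-joint arm with a two-finger parallel gripper is mounted at the origin on the work surface. World frame = base frame: x ahead of the robot, y to its left, z up, the work surface at z = 0. Lengths are in m, angles in rad, forces in N, time in s.
With the tool pointing down it reaches from about 0.325 to 1 m from the base axis. Payload 5.1 kg.
Tool frame: the origin (TCP) lies on the centre line of the jaws, within the pads' length; the fingertips stand 11 mm ahead of it and the grasp point (between the pads) lies 8 mm behind it; z points along the fingers, y is the line along which they close (so a half turn about z gives the same grasp; the last joint's range is limited). The gripper opens to 85 mm and grips with 20 to 120 N. Pads are 22 mm wide; open, the fingers measure 114 mm over their backs; the gripper's body (76 mm by 85 mm) begins 54 mm behind the grasp point. The pads swing forward as they close: fully open they stand 13 mm farther back than shut.
Start: joints at [-1.241, 0.124, 1.65, -0, 1.367, -0.083], TCP at [0.261, -0.595, 0.242] pointing down, gripper open.
Joint ranges: [-2.61, 2.61], [-1.02, 2.33], [0.03, 2.71], [-1.35, 4.49], [0.32, 2.68], [-2.91, 2.91]. Speed limits (rad/s): [2.57, 2.57, 3.14, 3.14, 3.14, 3.14].

## Interface

Orientations are given as [roll, pitch, yaw] about the fixed x, y, z axes, in that order (R = Rz(yaw) Ry(pitch) Rx(roll)).
In Python, from workcell import move_to, move_l, movej, gripper_open, grab, sleep, inverse_kinematics, read_camera, camera_model, IKError, job_done, regions_of, tip_of, read_clock, read_joint_positions, read_qvel, read_joint_efforts, read_eef_pos, read_tool_rot, read_contact_force, read_moment, read_finger_gap gives the robot as it stands. Calls block until the motion is done:
- move_to(position, orientation): joint-space move of the TCP to a pose.
- move_l(position, orientation=None, v=0.15, max_force=None): straight line of the TCP; orientation=None keeps the orientation; v is the mean speed in m/s. With max_force (N) it stops when the force on the tool has changed by that much, and returns True; else False.
- movej(angles): joint-space move.
- gripper_open() and grab(f_grip=None): open the fingers fully, or close them until they stop; f_grip is the grip in N (None keeps the last).
- sleep(seconds).
- inverse_kinematics(position, orientation): joint angles nearest the present ones, or None.
- read_camera(name): name is "scene" or "top" or "wrist"; returns the picture (400x640x3 uint8, red, green, blue); there is no depth.
- camera_model(name): a dict with "fovy" (degrees; the focal length in pixels is half the picture's height over the tangent of half this angle, whatever the lens; pixels are square), "cx", "cy" (the principal point, pixels), "extrinsics" (4x4, takes a point from world to camera coordinates). Camera axes: x right, y up, looking along -z (the intrinsics and any distortion apply to the point x, -y, -z); pixel columns grow to the right and rows downward; lengths in m; the calibration is good to about 2 mm. A picture is of the moment at which its call begins: read the wrist's pose just before it. camera_model takes no time and is no camera call; for the wrist camera it gives the pose at the moment of the call.
A pose or a line that the arm cannot do raises IKError and nothing moves.
- job_done(): hands the job in, once; it reports no verdict.
Trained networks look in the newest picture that a camera, given by its name, has taken for a name from the list of things; names that differ only in an ending like _2 or _b are one class to them, and where a whole thing is asked for, a point or a joint stands for the part that bears it (a point fixed in the world has none). Each returns a list of dicts, best first, with "conf" (0 to 1); they miss things now and then, are a little off and sometimes report something else, mostly with a low value. They report only what shows in the picture. A call takes as long as a camera call. They do not tell look-alikes from the thing itself.
- regions_of(camera, query): "region" (400x640 bool, what is visible of it).
- tip_of(camera, query): "xyz" ([x, y, z] in m, in world coordinates, good to about 4 mm: a listed point, or the origin of a listed thing).
Readings, each from a call of its own:
- read_clock(): time.
- read_joint_positions(): joint angles.
- read_qvel(): joint speeds.
- read_joint_efforts(): joint torques, N m.
- read_eef_pos(): TCP position.
- read_tool_rot(): TCP orientation.
- read_contact_force(): force on the tool from outside, world axes, zero at the start.
- read_moment(): the same for the moment, N m.
- read_finger_gap(): opening from 0.0 (shut) to 1.0 (fully open).
Only numpy, scipy, OpenCV 4.12 (cv2) and the standard library are available. Lean on these libraries where they do the work, as an engineer would, in place of code of your own. Each camera call takes 0.05 s, during which the arm holds its last target. There are 200 camera calls.

## Task

Take the square aluminium spacer out of its wooden cradle and find by feel which end has the blind hole by sliding it onto the gauge pin (either end of the pin will do; the hole should swallow about 20 mm of pin). Then draw it off, turn it so that the hole faces straight up, and finish while still holding it like that in the gripper, more than 20 cm above the bench and steady. Leave the hammer, the jar and the leaded glass roundel where they are.

Things in the scene. Friction and masses are not known exactly. Their poses are not given: they have to be found in the camera images.
- spacer_mid (a point): Centre of the spacer: plain aluminium bar 70 mm long, 36 x 36 mm square, about 0.23 kg, lying level in the cradle, at varied yaw. x runs along its length to the drilled end, z is up as it lies. The drilled end has a central blind hole, 16 mm wide and 30 mm deep; the other end is solid. Cheeks hide both ends: it looks the same either way round.
- spacer_mouth (a point): Centre of the hole's mouth, on the spacer's drilled end, 35 mm from its centre; axes as spacer_mid (x points out of the hole).
- cradle: Fixed wooden cradle, origin at its bottom centre, x along the spacer. Base 130 x 60 x 8 mm; a pedestal 22 mm wide carries the spacer's underside 30 mm above the bench (its centre at 48 mm). At each end, 3 mm off the spacer, a cheek 36 mm wide, 6 mm thick rises to 57 mm above the bench. The spacer lifts straight up and out.
- pin_mid (a point): Middle of the gauge pin: a fixed level steel rod, 8 mm thick, 128 mm long, through an 18 mm square upright post on a base board 70 x 60 x 16 mm. y runs along the rod, z is up; the rod's axis is 100 mm above the bench and it sticks out 55 mm from the post on both sides. The post rises 8 mm above the rod's axis.
- pin_left (a point): Free end (tip) of the rod on its +y side, 64 mm from pin_mid; axes as pin_mid.
- pin_right (a point): Free end (tip) of the rod on its -y side, 64 mm from pin_mid; axes as pin_mid.
- roundel: Bystander: a round amber glass disc in a grey lead rim, 112 mm across, 10 mm high, lying flat; origin at the underside's centre.
- hammer: Bystander: a hammer 260 mm long lying on the bench along its x; origin at the underside's centre.
- jar: Bystander: a closed jar, 60 mm across and 75 mm high; origin at the underside's centre.
There are look-alikes about, which are no part of the job. Several things look just like the part that bears pin_mid: the one meant starts farthest from the robot's base.

How it is judged:
On the way:
1. the spacer's hole has been slid at least 15 mm onto one end of the gauge pin (((x of pin_left in the frame of spacer_mouth between -0.034 and -0.015 m and y of pin_left in the frame of spacer_mouth between -0.009 and 0.009 m and z of pin_left in the frame of spacer_mouth between -0.009 and 0.009 m) or (x of pin_right in the frame of spacer_mouth between -0.034 and -0.015 m and y of pin_right in the frame of spacer_mouth between -0.009 and 0.009 m and z of pin_right in the frame of spacer_mouth between -0.009 and 0.009 m))), for 0.1 s.
At the end, for the whole second after the job is handed in: The spacer is in the fingers, hole facing up within 0.3 rad of vertical, its centre more than 0.19 m above the bench (nothing else in reach stands that high), and steady (under 0.03 m/s and 0.3 rad/s) (angle between spacer_mid's own x axis and vertical below 0.3 rad and height (world z) of spacer_mid above 0.19 m and contact force between the fingers and spacer above 2 N and linear speed of spacer below 0.03 m/s and angular speed of spacer below 0.3 rad/s); the arm keeps its last pose, push and grip.
It fails at once if a bystander (hammer, jar, roundel) is moved more than 30 mm (distance of any of hammer, jar, roundel from where it was at the start of the episode above 0.03 m).
It also fails if it takes over 64 s, if anything falls off the work surface, if the arm or the gripper's body presses on something with over 40 N, if the wrist force passes 120 N, or if a joint passes its speed limit or range.

## Working session

There is one attempt and no reset: what is moved stays moved. The work goes in short steps, each a Python script; the robot and the scene stay as the last script left them, time stands still between calls to the robot, and variables do not carry over. Pictures are saved under pics/ and viewed, on a budget of 10 in all, crops included, one or two more only if the job needs it, and the job is handed in when it is done.

```bash
mkdir -p pics; cat > h.py <<'E'
from workcell import *
import numpy as np, cv2
def save(n,im): cv2.imwrite('pics/'+n,cv2.cvtColor(im,cv2.COLOR_RGB2BGR))
E
python3 - <<'E'
from h import *
np.set_printoptions(precision=3,suppress=True)
a=read_camera('scene');b=read_camera('top')
save('both.png',cv2.resize(np.vstack([a,b]),(480,600)) if 0 else a); save('top.png',b)
for c in('scene','top'):
    m=camera_model(c);print(c,{k:(np.array(v) if k=='extrinsics' else v) for k,v in m.items()})
    for q in('spacer_mid','cradle','pin_mid','pin_left','pin_right','roundel','hammer','jar'):
        print(c,q,[(round(d['conf'],2),np.round(d['xyz'],3).tolist()) for d in tip_of(c,q)])
print(read_clock(),read_eef_pos(),read_tool_rot(),read_finger_gap())
E
```

```text
scene {'fovy': 49.53070577300017, 'cx': 330.6971992925373, 'cy': 198.4881044111065, 'extrinsics': array([[ 0.594,  0.805,  0.012, -0.335],
       [-0.528,  0.378,  0.761,  0.23 ],
       [ 0.608, -0.458,  0.649, -1.507],
       [ 0.   ,  0.   ,  0.   ,  1.   ]])}
scene spacer_mid [(0.94, [0.513, -0.19, 0.048])]
scene cradle [(0.6, [0.52, -0.188, 0.002])]
scene pin_mid [(0.96, [0.494, 0.153, 0.098]), (0.68, [0.362, -0.068, 0.105]), (0.64, [0.298, 0.182, 0.103])]
scene pin_left [(0.94, [0.501, 0.22, 0.104]), (0.83, [0.371, 0.003, 0.093])]
scene pin_right [(0.9, [0.36, -0.127, 0.1]), (0.86, [0.488, 0.092, 0.099]), (0.86, [0.283, 0.12, 0.1])]
scene roundel [(0.92, [0.792, 0.017, 0.002])]
scene hammer [(0.62, [0.754, 0.241, -0.004]), (0.39, [0.793, 0.018, -0.002])]
scene jar [(0.7, [0.704, -0.307, -0.003])]
top {'fovy': 52.884236152983895, 'cx': 320.68827137895704, 'cy': 199.07917572075513, 'extrinsics': array([[-0.006, -0.999,  0.038, -0.026],
       [ 0.995, -0.003,  0.095, -0.559],
       [-0.095,  0.038,  0.995, -0.951],
       [ 0.   ,  0.   ,  0.   ,  1.   ]])}
top spacer_mid [(0.62, [0.515, -0.188, 0.048])]
top cradle [(0.7, [0.515, -0.188, 0.002])]
top pin_mid [(0.97, [0.49, 0.153, 0.1]), (0.96, [0.367, -0.066, 0.102]), (0.95, [0.301, 0.186, 0.098])]
top pin_left [(0.86, [0.371, -0.002, 0.101]), (0.82, [0.502, 0.221, 0.1]), (0.59, [0.318, 0.245, 0.098])]
top pin_right [(0.95, [0.363, -0.126, 0.101]), (0.78, [0.279, 0.126, 0.099]), (0.64, [0.492, 0.089, 0.104])]
top roundel [(0.65, [0.788, 0.013, 0.0])]
top hammer [(0.19, [0.539, -0.166, 0.048])]
top jar [(0.81, [0.698, -0.303, 0.002])]
0.9 [ 0.261 -0.595  0.242] [3.142 0.    0.413] 0.999122233581034
```

View pics/top.png

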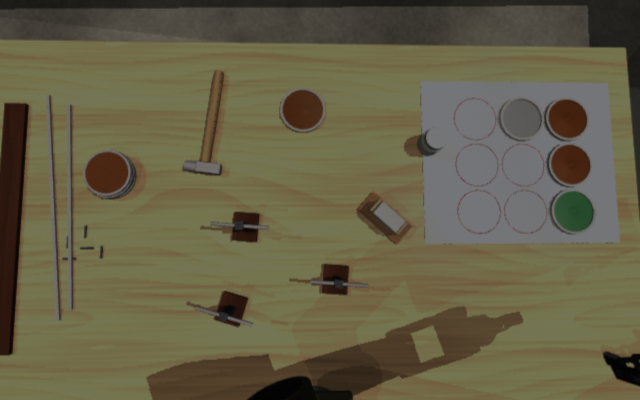

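View pics/both.png

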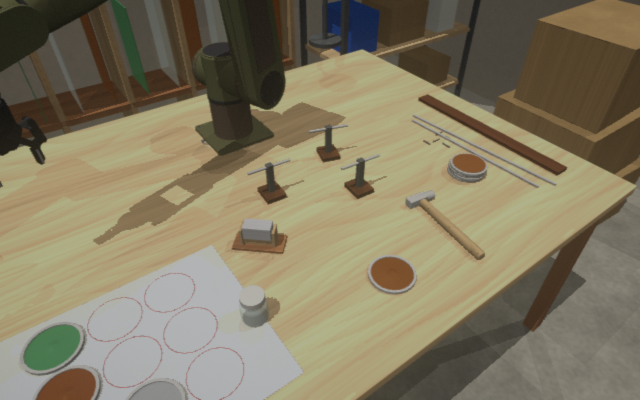

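The scene shows three look-alike pin stands. In the top view they are at (240,227), (338,283) and (225,312), at base ranges of about 0.515, 0.37 and 0.35 m. The first, near (0.49, 0.153), is farthest, so it is the one meant. The spacer is in its cradle at (385,216). Next I'll find the wrist camera offset and the yaw of both.

```bash
cat >> h.py <<'E'
from scipy.spatial.transform import Rotation as Ro
np.set_printoptions(precision=4,suppress=True)
def K(m): return 200/np.tan(np.radians(m['fovy'])/2)
def rays(m,uv):
    E=np.array(m['extrinsics']);uv=np.atleast_2d(uv).astype(float)
    d=np.c_[(uv[:,0]-m['cx'])/K(m),-(uv[:,1]-m['cy'])/K(m),-np.ones(len(uv))]
    return -E[:3,:3].T@E[:3,3], d@E[:3,:3]
def onplane(m,uv,z):
    c,d=rays(m,uv);return c+d*((z-c[2])/d[:,2])[:,None]
def proj(m,p):
    E=np.array(m['extrinsics']);q=np.atleast_2d(p)@E[:3,:3].T+E[:3,3]
    return np.c_[m['cx']-K(m)*q[:,0]/q[:,2],m['cy']+K(m)*q[:,1]/q[:,2]]
def rect(m,reg,z):
    uv=np.argwhere(reg)[:,::-1]
    P=onplane(m,uv,z)[:,:2];return cv2.minAreaRect((P*1000).astype(np.float32))
E
python3 - <<'E'
from h import *
m=camera_model('wrist');E=np.array(m['extrinsics']);R=Ro.from_euler('xyz',read_tool_rot()).as_matrix()
c=-E[:3,:3].T@E[:3,3]
print('cam in tool',R.T@(c-read_eef_pos()),'\ncam axes in tool\n',R.T@E[:3,:3].T,m['fovy'],m['cx'],m['cy'])
read_camera('top');t=camera_model('top')
for q,z in(('cradle',.008),('spacer_mid',.066)):
    for d in regions_of('top',q)[:2]: print(q,d['conf'],rect(t,d['region'],z))
for o in [(.515,-.19,.25),(.515,-.19,.04),(.49,.05,.1),(.5,.27,.1)]:
    for y in(-.9,-.6,.6,.9,1.5,-1.6): 
        q=inverse_kinematics(o,[np.pi,0,y]); print(o,y,q if q is None else np.array(q))
E
```

```text
cam in tool [ 0.083   0.0012 -0.133 ] 
cam axes in tool
 [[-0.0009  0.947   0.3214]
 [ 1.      0.0008  0.0004]
 [ 0.0002  0.3214 -0.947 ]] 67.32939231925415 319.4654572464895 203.9494355798057
cradle 0.97 ((513.15625, -186.0485076904297), (131.0197296142578, 62.3995246887207), 47.79989242553711)
(0.515, -0.19, 0.25) -0.9 [-0.4512 -0.1051  1.8678 -0.      1.3788  2.0196]
(0.515, -0.19, 0.25) -0.6 [-0.4512 -0.1051  1.8678 -0.      1.3788  1.7196]
(0.515, -0.19, 0.25) 0.6 [-0.4512 -0.1051  1.8678 -0.      1.3788  0.5196]
(0.515, -0.19, 0.25) 0.9 [-0.4512 -0.1051  1.8678 -0.      1.3788  0.2196]
(0.515, -0.19, 0.25) 1.5 [-0.4512 -0.1051  1.8678  0.      1.3788 -0.3804]
(0.515, -0.19, 0.25) -1.6 [-0.4512 -0.1051  1.8678 -0.      1.3788  2.7196]
(0.515, -0.19, 0.04) -0.9 [-0.4512  0.1197  2.0238 -0.      0.9981  2.0196]
(0.515, -0.19, 0.04) -0.6 [-0.4512  0.1197  2.0238 -0.      0.9981  1.7196]
(0.515, -0.19, 0.04) 0.6 [-0.4512  0.1197  2.0238 -0.      0.9981  0.5196]
(0.515, -0.19, 0.04) 0.9 [-0.4512  0.1197  2.0238 -0.      0.9981  0.2196]
(0.515, -0.19, 0.04) 1.5 [-0.4512  0.1197  2.023
[... 221 characters left out ...]
08 -0.      1.1127  2.1634]
(0.49, 0.05, 0.1) 0.6 [-0.0073 -0.0919  2.1208 -0.      1.1127  0.9634]
(0.49, 0.05, 0.1) 0.9 [-0.0073 -0.0919  2.1208 -0.      1.1127  0.6634]
(0.49, 0.05, 0.1) 1.5 [-0.0073 -0.0919  2.1208 -0.      1.1127  0.0634]
(0.49, 0.05, 0.1) -1.6 None
(0.5, 0.27, 0.1) -0.9 [ 0.4007  0.0773  1.9527 -0.      1.1116  2.8715]
(0.5, 0.27, 0.1) -0.6 [ 0.4007  0.0773  1.9527 -0.      1.1116  2.5715]
(0.5, 0.27, 0.1) 0.6 [ 0.4007  0.0773  1.9527 -0.      1.1116  1.3715]
(0.5, 0.27, 0.1) 0.9 [ 0.4007  0.0773  1.9527 -0.      1.1116  1.0715]
(0.5, 0.27, 0.1) 1.5 [ 0.4007  0.0773  1.9527 -0.      1.1116  0.4715]
(0.5, 0.27, 0.1) -1.6 [ 0.4007  0.0773  1.9527  0.      1.1116 -2.7117]
```

```bash
python3 - <<'E'
from h import *
import pickle
V={}
def shot(n,p,y,qs):
    move_to(p,[np.pi,0,y]); m=camera_model('wrist'); im=read_camera('wrist'); V[n]=dict(m=m,im=im,r={})
    for q in qs:
        if q.startswith('R:'): V[n]['r'][q]=regions_of('wrist',q[2:])
        else:
            V[n]['r'][q]=tip_of('wrist',q)
            print(n,q,[(round(d['conf'],2),np.round(d['xyz'],4).tolist()) for d in V[n]['r'][q]])
pq=('R:pin_mid','pin_left','pin_right','pin_mid')
sq=('R:spacer_mid','R:cradle','spacer_mid')
shot('s1',(.515,-.19,.25),.834,sq)
shot('s2',(.475,-.145,.20),.834,sq)
shot('p1',(.49,.11,.26),1.48,pq)
shot('p2',(.54,.17,.22),1.48,pq)
for n in('s1','s2'):
    for q,z in(('R:spacer_mid',.066),('R:cradle',.008)):
        for d in V[n]['r'][q][:2]: print(n,q,round(d['conf'],2),rect(V[n]['m'],d['region'],z))
pickle.dump(V,open('V.pkl','wb'))
save('w.png',cv2.resize(np.vstack([np.hstack([V['s1']['im'],V['s2']['im']]),np.hstack([V['p1']['im'],V['p2']['im']])]),(800,500),interpolation=cv2.INTER_AREA))
print(read_clock(),read_contact_force())
E
```

```text
s1 spacer_mid [(0.72, [0.5141, -0.1888, 0.0494])]
s2 spacer_mid [(0.85, [0.5159, -0.1871, 0.0487])]
p1 pin_left [(0.96, [0.4957, 0.2187, 0.1022]), (0.75, [0.3177, 0.2432, 0.1047]), (0.6, [0.3678, -0.0014, 0.1021])]
p1 pin_right [(0.93, [0.2785, 0.1238, 0.0993]), (0.88, [0.3622, -0.1249, 0.0999]), (0.69, [0.4873, 0.0889, 0.1005])]
p1 pin_mid [(0.81, [0.3014, 0.1863, 0.0999]), (0.77, [0.4934, 0.1556, 0.095])]
p2 pin_left [(0.83, [0.3198, 0.247, 0.1028]), (0.7, [0.4975, 0.2177, 0.1005]), (0.41, [0.7926, 0.0145, 0.0019])]
p2 pin_right [(0.97, [0.2815, 0.1233, 0.0988]), (0.58, [0.4901, 0.0894, 0.0982])]
p2 pin_mid [(0.93, [0.4937, 0.1519, 0.0963]), (0.81, [0.3028, 0.1864, 0.0993])]
s1 R:spacer_mid 0.82 ((516.8515625, -187.3961944580078), (74.65582275390625, 36.204593658447266), 46.78157043457031)
s1 R:cradle 0.81 ((517.0963745117188, -189.13363647460938), (132.19940185546875, 62.042083740234375), 48.08097457885742)
s2 R:spacer_mid 0.57 ((515.3998413085938, -185.64212036132812), (76.08184814453125, 41.10723114013672), 47.91685104370117)
s2 R:cradle 0.88 ((516.1636962890625, -190.1676025390625), (134.65008544921875, 63.734439849853516), 47.99985885620117)
5.5667 [-0.5817 -0.1439 -0.0888]
```

View pics/w.png

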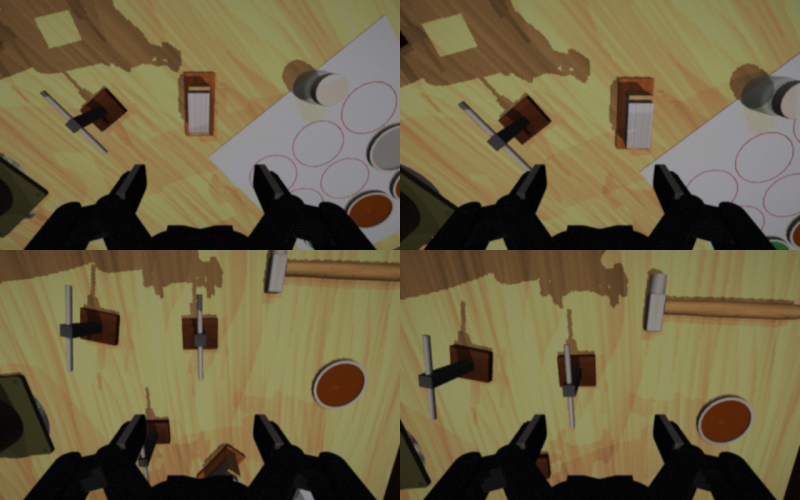

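The wrist views (half scale) show the stand meant at (200,333) in panel p1 and (572,375) in p2, beside the hammer and roundel. The nearer look-alike is to its left. The spacer is in its cradle at (199,110) in s1 and (638,122) in s2. I'll make an enlarged crop to confirm this and to pick pixels.

```bash
python3 - <<'E'
from h import *
import pickle
V=pickle.load(open('V.pkl','rb'))
def crop(n,u,v,w=100,h=150,s=4):
    c=cv2.resize(V[n]['im'][v:v+h,u:u+w],None,fx=2.6*s/4*1.0,fy=2.6*s/4,interpolation=cv2.INTER_CUBIC)
    c=np.clip(c.astype(float)*1.6,0,255).astype(np.uint8); f=2.6*s/4
    for k in range(0,w,20):cv2.line(c,(int(k*f),0),(int(k*f),5),(255,0,0),1)
    for k in range(0,h,20):cv2.line(c,(0,int(k*f)),(5,int(k*f)),(255,0,0),1)
    return c
a=[crop('s1',270,100,75,145),crop('s2',335,110,75,145),crop('p1',285,60,75,145),crop('p2',235,130,75,160)[:377]]
h=min(x.shape[0] for x in a)
save('crop.png',np.hstack([x[:h] for x in a]));print(h,[x.shape for x in a])
# predicted projections of tips
for n in('p1','p2'):print(n,proj(V[n]['m'],[[.4975,.2185,.1],[.4890,.0893,.1]]))
for n in('s1','s2'):
    c,s=np.cos(.835),np.sin(.835)
    print(n,proj(V[n]['m'],[[.515+c*a*.035-s*b*.018,-.1885+s*a*.035+c*b*.018,.066] for a in(-1,1) for b in(-1,1)]))
E
```

```text
377 [(377, 195, 3), (377, 195, 3), (377, 195, 3), (377, 195, 3)]
p1 [[315.6375  69.4098]
 [319.5579 206.2277]]
p2 [[263.1307 149.2748]
 [274.5988 282.9981]]
s1 [[333.3179 210.7372]
 [301.2758 210.834 ]
 [334.1024 148.0082]
 [299.7693 148.1166]]
s2 [[398.6826 235.3674]
 [361.5622 235.4106]
 [405.1925 163.9495]
 [364.9592 164.0096]]
```

View pics/crop.png

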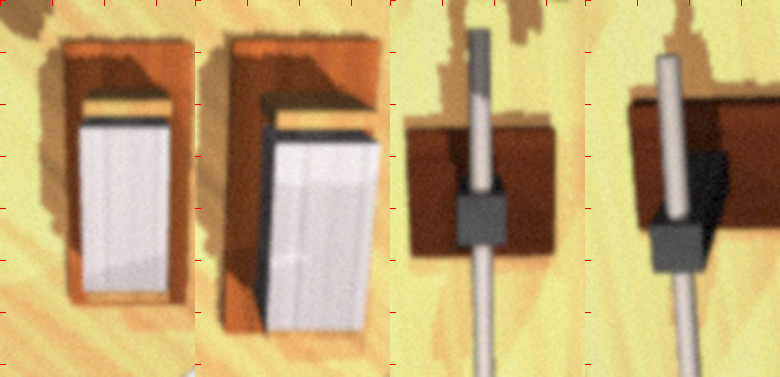

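The crop confirms it. The stand is the farthest one (rod from (319,71) to (321,205) in p1), and the spacer's top-face corners agree with the prediction to about 1 px in both views. Next I'll triangulate the rod and top-face points, grasp, and lift.

```bash
python3 - <<'E'
from h import *
import pickle
from scipy.optimize import least_squares
V=pickle.load(open('V.pkl','rb'))
oL={'p1':(319.2,71.5),'p2':(266.9,151.9)};oR={'p1':(321.4,205.),'p2':(275.,283.)}
def pts(x): d=np.array([-np.sin(x[3]),np.cos(x[3]),0])*.064; return np.array([x[:3]+d,x[:3]-d])
f=lambda x:np.concatenate([(proj(V[n]['m'],pts(x))-np.array([oL[n],oR[n]])).ravel() for n in oL])
r=least_squares(f,[.494,.154,.1,-.07]);print('pin',r.x,r.fun);print(pts(r.x))
C={'s1':[(300.4,148.5),(335.4,148.5),(301.9,211.9),(334.6,211.9)],'s2':[(365.8,164.6),(406.2,164.6),(362.3,237.3),(399.6,237.3)]}
def cs(x):
    c,s=np.cos(x[3]),np.sin(x[3]);return np.array([[x[0]+c*a*.035-s*b*.018,x[1]+s*a*.035+c*b*.018,x[2]] for a,b in((1,1),(1,-1),(-1,1),(-1,-1))])
g=lambda x:np.concatenate([(proj(V[n]['m'],cs(x))-np.array(C[n])).ravel() for n in C])
r=least_squares(g,[.515,-.1885,.066,.835]);print('spacer top',r.x,r.fun)
x,y,zt,yaw=r.x; zg=.048-.008
o=[np.pi,0,yaw]
move_to((x,y,.13),o); move_l((x,y,zg),v=.1,max_force=15)
print(read_eef_pos(),read_contact_force())
grab(60); print('gap',read_finger_gap(),read_contact_force(),read_clock())
move_l((x,y,.20),v=.12); sleep(.2)
print(read_finger_gap(),read_contact_force(),read_moment(),read_clock())
im=read_camera('scene');save('lift.png',im[120:320,160:480])
E
```

```text
pin [ 0.4952  0.1528  0.0994 -0.081 ] [-0.1381 -0.0482 -0.8164  1.2078  0.1206 -0.7754  0.7818 -0.1817]
[[0.5004 0.2166 0.0994]
 [0.49   0.089  0.0994]]
spacer top [ 0.5152 -0.1892  0.0685  0.8349] [-0.1585  0.2896 -0.5767  0.1828 -0.1777 -0.0145 -0.6192 -0.1098  0.2628
  0.3358  0.4379  0.2782  0.2482 -0.4761  0.3594 -0.517 ]
[ 0.5159 -0.1895  0.0408] [-0.3895  0.9303 -0.5972]
gap 0.41264270821801574 [0.33   0.1418 2.8189] 8.5167
0.4108530432119725 [ 0.2733 -0.8048 -2.3663] [-0.0188  0.0029  0.0378] 10.2
```

View pics/lift.png

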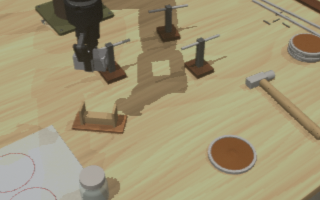

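```bash
cat >> h.py <<'E'
PY=-.081; U=np.array([-np.sin(PY),np.cos(PY),0]); MID=np.array([.4952,.1528,.0994]); YAW=np.pi/2+PY
def tcp(side,depth,dx=0,dz=0):
    """TCP for spacer end on pin tip, side=-1 right,+1 left; depth of tip in hole"""
    c=MID+side*U*(.064+.035-depth); c[2]+=-.0075+dz; return c+np.array([np.cos(PY),np.sin(PY),0])*dx
E
python3 - <<'E'
from h import *
a=tcp(-1,-.015); o=[np.pi,0,YAW]
move_to((a[0],a[1],.19),o); move_l(a,v=.12); sleep(.1)
m=camera_model('wrist');im=read_camera('wrist');print(read_eef_pos()-a,read_clock())
tip=MID-U*.064; e=a+U*.035;ax=np.array([np.cos(PY),np.sin(PY),0])
P=[tip,MID+U*.064]+[e+ax*s*.018+np.array([0,0,.0075+.018]) for s in(-1,1)]
uv=proj(m,P);print(uv)
save('st.png',cv2.resize(np.clip(im[60:360,200:440]*1.6,0,255).astype(np.uint8),None,fx=2,fy=2))
E
```

```text
[ 0.0009 -0.      0.0012] 12.2833
[[ 315.8634  179.8743]
 [ 313.7871 -239.5041]
 [ 269.8764  228.316 ]
 [ 361.4231  228.1232]]
```

View pics/st.png

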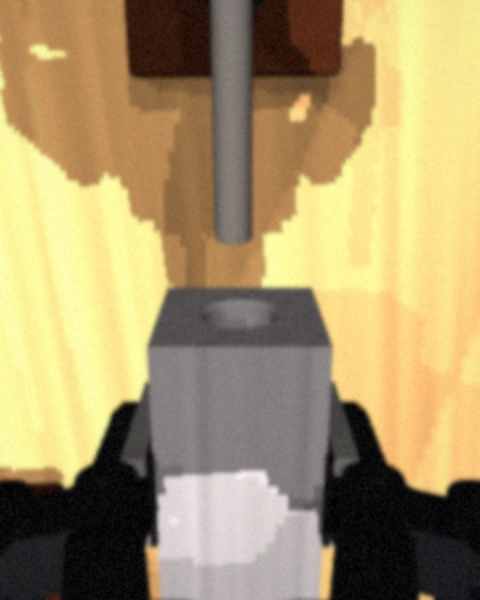

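The wrist view shows the hole in the end facing the pin, centred at (240,314) in the crop, with the rod tip at (233,240). The rod sits about 1.5 mm to the left, so I'll shift by that much and slide it on by feel.

```bash
python3 - <<'E'
from h import *
move_l(tcp(-1,-.006,dx=-.0015),v=.05); f0=read_contact_force()
hit=move_l(tcp(-1,.021,dx=-.0015),v=.04,max_force=6)
print(hit,read_eef_pos()-tcp(-1,.021,dx=-.0015),read_contact_force()-f0,read_finger_gap(),read_clock())
sleep(.3)
save('in.png',cv2.resize(np.clip(read_camera('wrist')[60:360,200:440]*1.6,0,255).astype(np.uint8),None,fx=2,fy=2))
# final pose options
for az in np.linspace(-1.5,1.5,7):
    ca,sa=np.cos(az),np.sin(az)
    z=np.array([ca,sa,0]);x=np.array([0,0,1.]);R=np.c_[x,np.cross(z,x),z]
    e=Ro.from_matrix(R).as_euler('xyz')
    for rr,zz in((.5,.3),(.5,.4),(.6,.35)):
        q=inverse_kinematics((rr*ca,rr*sa,zz),e)
        print(az,rr,zz,e,None if q is None else np.array(q))
E
```

```text
False [-0. -0. -0.] [ 0.732  0.54  -0.812] 0.4138127615969603 13.4417
-1.5 0.5 0.3 [ 1.6416 -1.5708  0.    ] None
-1.5 0.5 0.4 [ 1.6416 -1.5708  0.    ] None
-1.5 0.6 0.35 [ 1.6416 -1.5708  0.    ] [-1.6604 -0.5135  2.4651  2.731   0.4118 -1.1912]
-1.0 0.5 0.3 [ 2.1416 -1.5708  0.    ] None
-1.0 0.5 0.4 [ 2.1416 -1.5708  0.    ] None
-1.0 0.6 0.35 [ 2.1416 -1.5708  0.    ] [-1.1604 -0.5135  2.4651  2.731   0.4118 -1.1912]
-0.5 0.5 0.3 [ 2.6416 -1.5708  0.    ] None
-0.5 0.5 0.4 [ 2.6416 -1.5708  0.    ] None
-0.5 0.6 0.35 [ 2.6416 -1.5708  0.    ] [-0.6604 -0.5135  2.4651  2.731   0.4118 -1.1912]
0.0 0.5 0.3 [ 3.1416 -1.5708  0.    ] None
0.0 0.5 0.4 [ 3.1416 -1.5708  0.    ] None
0.0 0.6 0.35 [ 3.1416 -1.5708  0.    ] [-0.1604 -0.5135  2.4651  2.731   0.4118 -1.1912]
0.5 0.5 0.3 [-2.6416 -1.5708  0.    ] None
0.5 0.5 0.4 [-2.6416 -1.5708  0.    ] None
0.5 0.6 0.35 [-2.6416 -1.5708  0.    ] [ 0.3396 -0.5135  2.4651  2.731   0.4118 -1.1912]
1.0 0.5 0.3 [-2.1416 -1.5708  0.    ] None
1.0 0.5 0.4 [-2.1416 -1.5708  0.    ] None
1.0 0.6 0.35 [-2.1416 -1.5708  0.    ] [ 0.8396 -0.5135  2.4651  2.731   0.4118 -1.1912]
1.5 0.5 0.3 [-1.6416 -1.5708  0.    ] None
1.5 0.5 0.4 [-1.6416 -1.5708  0.    ] None
1.5 0.6 0.35 [-1.6416 -1.5708  0.    ] [ 1.3396 -0.5135  2.4651  2.731   0.4118 -1.1912]<sys>:0: UserWarning: Gimbal lock detected. Setting third angle to zero since it is not possible to uniquely determine all angles.
```

View pics/in.png

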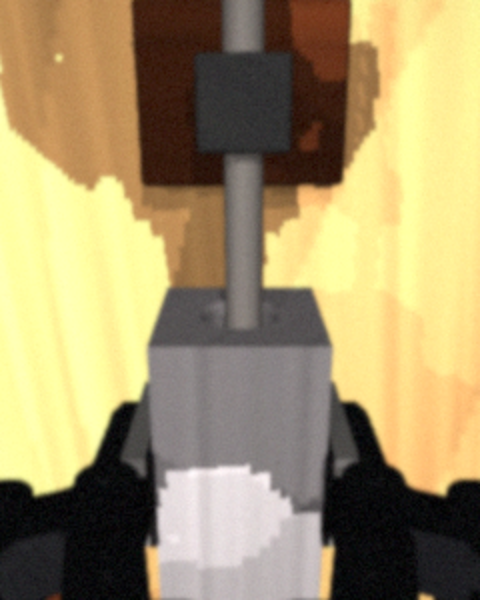

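The spacer slid about 21 mm onto the pin with almost no resistance (about 1 N), and the picture shows the rod inside the hole at (243,325). The +x end is therefore the drilled one. Now I'll draw it off and turn it up.

```bash
python3 - 2>/dev/null <<'E'
from h import *
move_l(tcp(-1,-.03,dx=-.0015),v=.06); p=np.array(read_eef_pos()); move_l((p[0],p[1],.32),v=.12)
best=None; az=np.arctan2(p[1],p[0])
for t in (0.,.03):
  for rr in np.arange(.55,1.0,.05):
    for zz in (.35,.4,.45,.5,.55,.6):
        ca,sa=np.cos(az),np.sin(az); z=np.array([ca,sa,0]);x=np.array([0,0,1.])
        R=Ro.from_rotvec(t*np.cross(z,x))*Ro.from_matrix(np.c_[x,np.cross(z,x),z])
        q=inverse_kinematics((rr*ca,rr*sa,zz),R.as_euler('xyz'))
        if q is None: continue
        c=np.abs(np.array(q)-read_joint_positions()).max()
        if best is None or c<best[0]: best=(c,rr,zz,t,np.array(q))
print(best,read_joint_positions())
if best and best[0]<2:
    movej(best[4]); sleep(.6)
R=Ro.from_euler('xyz',read_tool_rot()).as_matrix()
print('tool x',R[:,0],read_eef_pos(),read_finger_gap(),np.abs(read_qvel()).max(),read_contact_force(),read_clock())
read_camera('scene'); print([(d['conf'],d['xyz']) for q in('spacer_mid','spacer_mouth') for d in tip_of('scene',q)])
im=read_camera('scene'); save('fin.png',im)
E
```

```text
(np.float64(2.5534868439665663), np.float64(0.55), 0.35, 0.0, array([-0.1383, -0.7097,  2.5712,  2.5535,  0.3452, -1.0104])) [-0.0605 -0.2895  1.9106  0.      1.5221  0.0206]
tool x [ 0.0809  0.9967 -0.    ] [0.483  0.0245 0.3191] 0.40784382207306025 0.0026124944104455876 [ 0.237  -0.439  -1.5382] 16.8417
[(0.74, [0.4849, 0.0245, 0.3275]), (0.7, [0.4827, 0.0599, 0.3268])]
```

View pics/fin.png

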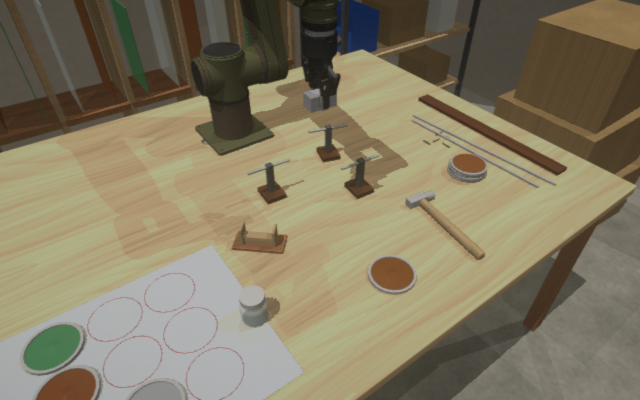

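The spacer is drawn off and held level at 0.33 m; the stands and bystanders are untouched. The only pose found needed a big wrist flip, so I'll search more widely for a gentler one.

```bash
python3 - 2>/dev/null <<'E'
from h import *
q0=np.array(read_joint_positions()); L=[]
for ta in np.arange(-np.pi,np.pi,np.pi/8):
  z=np.array([np.cos(ta),np.sin(ta),0]);x=np.array([0,0,1.]);e=Ro.from_matrix(np.c_[x,np.cross(z,x),z]).as_euler('xyz')
  for az in(-.2,.1,.4):
   for rr in np.arange(.45,1.15,.1):
    for zz in (.35,.45,.55,.65,.75,.85):
        q=inverse_kinematics((rr*np.cos(az),rr*np.sin(az),zz),e)
        if q is not None: L.append((np.abs(np.array(q)-q0).max(),round(ta,2),az,round(rr,2),zz,np.array(q)))
L.sort(key=lambda l:l[0])
seen=set()
for l in L:
    k=(l[1],l[2])
    if k in seen: continue
    seen.add(k); print(*l)
    if len(seen)>8:break
print(len(L),read_clock())
E
```

```text
0.8992830211328406 0.0 -0.2 0.65 0.85 [-0.47   -0.4223  1.5681  0.889   0.6228  0.785 ]
0.9302577526528013 1.96 -0.2 0.45 0.35 [-0.636   0.2357  1.8006  0.9303  2.4426 -0.7721]
0.9657403933283286 2.36 0.1 0.45 0.35 [-0.3027  0.2631  1.7674  0.8682  2.4878 -0.8177]
0.9758517460581848 0.39 0.1 0.95 0.85 [-0.0856  0.2549  0.9342  0.9478  0.6026  0.7171]
1.008827967584103 2.75 0.4 0.45 0.35 [ 0.0309  0.2878  1.737   0.7993  2.5309 -0.8707]
1.0508929832785892 2.36 0.4 0.45 0.35 [-0.1088  0.1648  1.8836  1.0509  2.3357 -0.6908]
1.0670691839074802 0.79 0.4 0.95 0.85 [0.1845 0.2826 0.9008 1.0671 0.7018 0.6251]
1.0946993724674183 2.36 -0.2 0.45 0.35 [-0.4928  0.3335  1.6794  0.6134  2.6168 -1.0236]
1.0990305255635755 1.96 0.1 0.45 0.35 [-0.4404  0.1287  1.9242  1.0991  2.2858 -0.6612]
855 17.0417
```

```bash
python3 - 2>/dev/null <<'E'
from h import *
movej([-0.47,-0.4223,1.5681,0.889,0.6228,0.785]); sleep(1)
R=Ro.from_euler('xyz',read_tool_rot()).as_matrix()
print('tool x',R[:,0],read_eef_pos(),read_finger_gap(),np.abs(read_qvel()).max(),read_contact_force(),read_moment(),read_clock())
m=camera_model('wrist');im=read_camera('wrist');read_camera('scene')
print([(q,d['conf'],d['xyz']) for q in('spacer_mid','spacer_mouth','roundel','hammer','jar') for d in tip_of('scene',q)])
save('fin2.png',np.vstack([cv2.resize(read_camera('scene'),(480,300)),cv2.resize(im,(480,300))]))
E
```

```text
tool x [ 0.     -0.0001  1.    ] [ 0.6371 -0.1291  0.85  ] 0.4094645672077441 0.001223100765166922 [-0.0682  1.1425 -2.0836] [-0.0333  0.9235 -0.0045] 20.0667
[('roundel', 0.89, [0.7938, 0.0134, -0.001]), ('hammer', 0.82, [0.7537, 0.2403, 0.0007]), ('jar', 0.86, [0.7032, -0.3071, -0.0026]), ('jar', 0.55, [0.7927, 0.0143, 0.0011]), ('jar', 0.4, [0.4886, 0.0913, 0.0967])]
```

View pics/fin2.png

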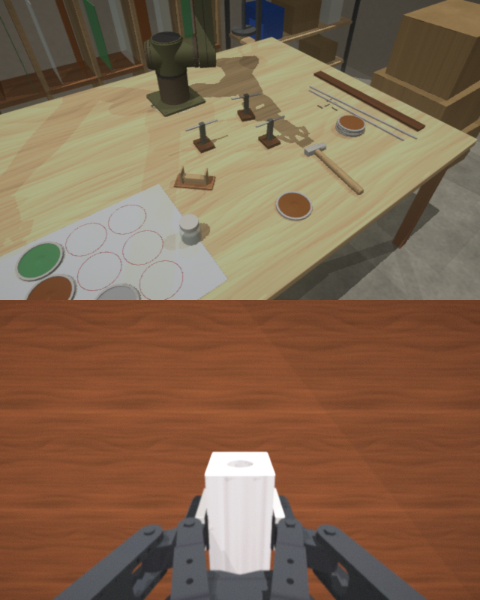

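The wrist view shows the spacer firmly held with its hole up at (240,463). The tool's x axis is vertical, the arm is still, and the bystanders are where they were.

```bash
python3 -c "
from workcell import *
job_done();print(read_clock(),read_finger_gap())"
```

```text
the job is handed in; nothing more can be done
the job is handed in; nothing more can be done
```

I handed the job in at about 20 s on the robot's clock. The spacer is held in the gripper at about 0.85 m with its hole facing straight up.

- **Finding the hole:** I lifted the spacer from its cradle and slid its tool-side (+x) end onto the right end of the farthest gauge pin. It went on about 21 mm with roughly 1 N of resistance, and the wrist picture shows the rod inside the hole. I had already seen the hole in the wrist view just before contact, so the slide confirmed it rather than found it.
- **Last checks:**
  - The tool's x axis, and so the hole, was vertical to within 0.001 rad.
  - Joint speeds were close to zero, the finger gap was unchanged and the wrist still carried about 2.1 N.
  - The hammer, jar and roundel were within 5 mm of their first readings.
- **Disagreements:**
  - The spacer's top face measured 2.5 mm higher than the text gives (68.5 against 66 mm), so I used the text's height for the grasp.
  - In the final pose the scene camera could not see the spacer, so its position there rests on the arm's readings and the wrist picture.

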